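# Gather the square kiln posts into their tray

### The arm

A 6-joint arm with a two-finger parallel gripper is mounted at the origin on the work surface. World frame = base frame: x ahead of the robot, y to its left, z up, the work surface at z = 0. Lengths are in m, angles in degrees, forces in N, time in s.
With the tool pointing down it reaches from about 0.3 to 0.75 m from the base axis. Payload 8.5 kg.
Tool frame: the origin (TCP) lies at the very end of the fingers, on their centre line; the grasp point (between the pads) lies 19 mm behind it; z points along the fingers, y is the line along which they close (so a half turn about z gives the same grasp; the last joint's range is limited). The gripper opens to 85 mm and grips with 20 to 120 N. Pads are 22 mm wide; open, the fingers measure 114 mm over their backs; the gripper's body (76 mm by 85 mm) begins 54 mm behind the grasp point. The pads swing forward as they close: fully open they stand 13 mm farther back than shut.
Start: joints at [-83.497, 21.807, 74.336, -0, 83.858, -12.336], TCP at [0.178, -0.521, 0.231] pointing down, gripper open.
Joint ranges: [-178.18, 178.18], [-50.72, 133.34], [12.68, 142.11], [-81.47, 261.47], [9.98, 163.14], [-165.26, 165.26]. Speed limits (degrees/s): [136.94, 136.94, 180, 180, 180, 180].

### API

Orientations are given as a 3x3 rotation matrix whose columns are the frame's x, y, z axes.
In Python, from rig import observe, cams, ticket gives the robot as it stands.
- The arm moves only by the tool move_arm, never from a script. Its arguments are lists of equal length, an entry for each row: "jaw": the finger opening in cm, from 0 to 8.54; "dp": the shift along the tool's x, y, z in cm, a list of three; "turn": the turn, a rotation vector about the tool's x, y, z in rad, a list of three. In form: {"jaw": [jaw, ...], "dp": [[tx, ty, tz], ...], "turn": [[wx, wy, wz], ...]}. A call has 1 to 12 rows; each row shifts and turns the commanded pose from where the row before left it, along the tool's axes as they then stand; what a row does not reach is not made up. A row lasts 1/12 s, in which the tool goes at most 41.7 mm and 7.16 degrees, less where a joint would pass 70% of its speed; a pose out of reach is approached as far as the arm can. A call is refused whole if a number of a shift passes 4.17 or a number of a turn 0.125, either way. A call with a gripper value outside its range is refused whole. The fingers move at their own pace and stop on an object; "force" is the grip in N (left out, the last holds). Time passes only in rows, so rows that do not move let the fingers close. It gives the time, the measured TCP pose, the force, the opening and the grip force at its end, in the units of the state.
- observe(): the state, without advancing time (a new reading comes with each control period).
- cams.get_image(name): name is "scene" or "top" or "wrist"; returns (picture, depth): 384x512x3 uint8, red, green, blue; 384x512 float32, m along the optical axis (not along the pixel's ray), 0 where there is no reading.
- cams.calibration(name): a dict with "vertical_fov" (degrees; the focal length in pixels is half the picture's height over the tangent of half this angle, whatever the lens; pixels are square), "cx", "cy" (the principal point, pixels), "view" (4x4, takes a point from world to camera coordinates); the wrist camera has in their place "tool_from_camera" (4x4, takes a point from camera to tool coordinates, whose origin is the TCP and whose axes are the flange's). Camera axes: x right, y up, looking along -z (the intrinsics and any distortion apply to the point x, -y, -z); pixel columns grow to the right and rows downward; lengths in m; the calibration is good to about 2 mm. The wrist camera is an equidistant fisheye: a pixel r from the principal point sees the ray r / f radians off the axis. A picture is of the moment at which its call begins: read the wrist's pose just before it. calibration takes no time and is no camera call.
- ticket.close_job(): hands the job in; it is judged then, once.
Trained networks look in the newest picture that a camera, given by its name, has taken for a name from the list of things; names that differ only in an ending like _2 or _b are one class to them, and where a whole thing is asked for, a point or a joint stands for the part that bears it (a point fixed in the world has none). Each returns a list of dicts, best first, with "p" (0 to 1); they miss things now and then, are a little off and sometimes report something else, mostly with a low value. They report only what shows in the picture. A call takes as long as a camera call. They do not tell look-alikes from the thing itself.
- cams.spot_in(camera, query): "box" ([centre column, centre row, width, height] as shares, 0 to 1, of the picture: columns of its width, rows of its height, round what is visible of it).
- cams.outline_of(camera, query): "mask" (384x512 bool, what is visible of it) and "box" ([centre column, centre row, width, height] as shares, 0 to 1, of the picture: columns of its width, rows of its height, round what is visible of it).
- cams.mark_of(camera, query): "location" ([column, row] as shares, 0 to 1, of the picture: columns of its width, rows of its height: a listed point, or the origin of a listed thing).
The state is a dict: "time_s": time; "q": joint angles; "qvel": joint speeds; "joint_efforts": joint torques, N m; "position": TCP position; "tool_rot": TCP orientation; "ft_force": force on the tool from outside, world axes, zero at the start; "wrist_torque": the same for the moment, N m; "grip_width": finger opening in m; "gripper_force": force on a finger pad.
Only numpy, scipy, OpenCV 4.12 (cv2) and the standard library are available. Lean on these libraries where they do the work, as an engineer would, in place of code of your own. Each camera call takes 0.05 s, during which the arm holds its last target. There are 200 camera calls.

### The job

Tidy the square kiln posts away: lay each of the three in the recess of the wooden tray that is made for its length (short, middle, long), flat on the recess floor and along the recess; the fireclay chips, so set them down, do not drop them. Leave the triangular posts, the bowl and the glaze jar where they stand.

Things in the scene. Friction and masses are not known exactly. Their poses are not given: they have to be found in the camera images.
- post_short: The short square kiln post: a plain cream fireclay bar, 60 mm long, 38 x 38 mm square section, lying on one of its long faces with a flat top (a small round dark hole in the middle of the top, for looks, and in each end), about 140 g, loose. Origin at the very centre of the bar, 19 mm above its support; x along its length, z up at the start. Its length starts within 0.5 rad of world x.
- post_middle: The middle square kiln post: a plain cream fireclay bar, 85 mm long, 38 x 38 mm square section, lying on one of its long faces with a flat top (a small round dark hole in the middle of the top, for looks, and in each end), about 200 g, loose. Origin at the very centre of the bar, 19 mm above its support; x along its length, z up at the start. Its length starts within 0.5 rad of world x.
- post_long: The long square kiln post: a plain cream fireclay bar, 110 mm long, 38 x 38 mm square section, lying on one of its long faces with a flat top (a small round dark hole in the middle of the top, for looks, and in each end), about 260 g, loose. Origin at the very centre of the bar, 19 mm above its support; x along its length, z up at the start. Its length starts within 0.5 rad of world x.
- bay_short: Bay for the short post: plywood liner 140 (x) x 78 (y) x 12 mm, recess in its middle 80 mm long (x), 58 wide, 8 deep, dark floor. Origin: centre of its underside, 6 mm above the table (a post's centre is 23 mm above it when home); x along the recess, z up. The 3 bays lie side by side, 80 mm apart, in any order in one tray (154 x 256 mm, rim 18 mm high, turned up to 0.35 rad), all fixed.
- bay_middle: Bay for the middle post: plywood liner 140 (x) x 78 (y) x 12 mm, recess in its middle 105 mm long (x), 58 wide, 8 deep, dark floor. Origin: centre of its underside, 6 mm above the table (a post's centre is 23 mm above it when home); x along the recess, z up. The 3 bays lie side by side, 80 mm apart, in any order in one tray (154 x 256 mm, rim 18 mm high, turned up to 0.35 rad), all fixed.
- bay_long: Bay for the long post: plywood liner 140 (x) x 78 (y) x 12 mm, recess in its middle 130 mm long (x), 58 wide, 8 deep, dark floor. Origin: centre of its underside, 6 mm above the table (a post's centre is 23 mm above it when home); x along the recess, z up. The 3 bays lie side by side, 80 mm apart, in any order in one tray (154 x 256 mm, rim 18 mm high, turned up to 0.35 rad), all fixed.
- tri_a: A triangular kiln post that does not belong in the tray: same cream fireclay, 85 mm long, equilateral section of 50 mm side, lying on one face with a sharp ridge along its top 43 mm above the table and no hole on top. Loose. Origin on its centre line 14 mm above the table; x along its length.
- tri_b: A triangular kiln post that does not belong in the tray: same cream fireclay, 110 mm long, equilateral section of 50 mm side, lying on one face with a sharp ridge along its top 43 mm above the table and no hole on top. Loose. Origin on its centre line 14 mm above the table; x along its length.
- bowl: Small bisque-fired pinkish clay test bowl, 76 mm across the rim, 36 mm high, standing loose among the posts; a bystander. Origin at the centre of its underside, z up.
- jar: Glaze jar with a green lid and blank paper label, 62 mm across, 82 mm high, standing loose beyond the posts; a bystander. Origin at the centre of its underside, z up.
Things that resemble listed ones, but are neither listed nor needed, are in the scene too. Leave any purple look-alike of the post_long alone.

How it is judged:
By the outcome, as a careful person would: the job done as asked, in the order asked, and still so for the second after the job is handed in, with the robot touching nothing.
It also fails if it takes over 80 s, if anything falls off the work surface, if the arm or the gripper's body presses on something with over 40 N, if the wrist force passes 120 N, or if a joint passes its speed limit or range.

## Working session

There is one attempt and no reset: what is moved stays moved. The work goes in short steps, Python scripts to look and compute and a tool call to move; the robot and the scene stay as the last step left them, time stands still between calls to the robot, and variables do not carry over. Pictures are saved under pics/ and viewed, at most 14 in all, crops included, and the job is handed in when it is done.

Besides the shell and the picture viewer there is one more tool, called after "Request:" by a JSON object that holds its "op" and its "data". move_arm: Moves the arm, as the interface text tells. Its arguments: {"type":"object","properties":{"jaw":{"type":"array","items":{"type":"number"}},"dp":{"type":"array","items":{"type":"array","items":{"type":"number"}}},"turn":{"type":"array","items":{"type":"array","items":{"type":"number"}}},"force":{"type":"number"}},"required":["jaw","dp","turn"]}

```bash
mkdir -p pics
cat > h.py <<'E'
import numpy as np, cv2
from rig import observe, cams, ticket
def world(cam, depth):
    c=cams.calibration(cam); h,w=depth.shape
    f=h/2/np.tan(np.radians(c["vertical_fov"])/2)
    u,v=np.meshgrid(np.arange(w)+.5,np.arange(h)+.5)
    d=depth
    P=np.stack([(u-c["cx"])/f*d,-(v-c["cy"])/f*d,-d,np.ones_like(d)],-1)
    return (P@np.linalg.inv(np.array(c["view"])).T)[...,:3]
E
python3 - <<'E'
from h import *
for n in("top","scene"):
    im,d=cams.get_image(n); cv2.imwrite(f"pics/{n}0.png",im[...,::-1]); np.savez(f"{n}0.npz",im=im,d=d)
    print(n,{k:np.round(v,3).tolist() if k=="view" else v for k,v in cams.calibration(n).items()})
    for q in "post_short post_middle post_long bay_short bay_middle bay_long tri_a bowl jar".split():
        print(q,[(round(r["p"],2),np.round(np.array(r["box"])*[512,384,512,384]).astype(int).tolist()) for r in cams.spot_in(n,q)])
print(observe())
E
```

```text
top {'vertical_fov': 48.15755748597962, 'cx': 256.151935359812, 'cy': 194.9825267228905, 'view': [[0.019, -1.0, 0.011, -0.026], [0.991, 0.02, 0.129, -0.615], [-0.13, 0.009, 0.992, -0.997], [0.0, 0.0, 0.0, 1.0]]}
post_short [(0.74, [291, 269, 29, 30])]
post_middle [(0.97, [336, 198, 22, 39])]
post_long [(0.83, [236, 286, 53, 31]), (0.75, [288, 199, 33, 48]), (0.74, [361, 127, 27, 48])]
bay_short [(0.75, [123, 210, 46, 63])]
bay_middle [(0.74, [153, 217, 47, 66])]
bay_long [(0.94, [186, 223, 45, 58]), (0.16, [403, 206, 30, 31])]
tri_a [(0.67, [343, 273, 25, 40]), (0.58, [397, 270, 28, 50])]
bowl [(0.87, [402, 205, 33, 31])]
jar [(0.65, [296, 132, 30, 28])]
scene {'vertical_fov': 44.57149621987948, 'cx': 262.98235810406936, 'cy': 189.28341245225084, 'view': [[-0.871, 0.49, -0.014, 0.528], [-0.291, -0.493, 0.82, 0.122], [0.395, 0.719, 0.572, -1.573], [0.0, 0.0, 0.0, 1.0]]}
post_short [(0.71, [227, 168, 29, 19]), (0.57, [296, 172, 16, 14])]
post_middle [(0.64, [228, 168, 27, 22])]
post_long [(0.79, [246, 190, 29, 29]), (0.59, [165, 179, 37, 30]), (0.57, [330, 188, 33, 26])]
bay_short [(0.
[... 370 characters left out ...]
1759e+01, -1.23360552e+01]), 'qvel': array([-0.01096404,  0.06985529, -0.01390312, -0.01669482, -0.14076353,
       -0.02082473]), 'joint_efforts': array([-2.76665560e-03, -4.48335779e+01, -2.31465322e+01, -3.21870757e-04,
        5.74803689e-04, -3.98080988e-05]), 'position': array([ 0.17761002, -0.52051184,  0.23132951]), 'tool_rot': array([[ 9.46422865e-01,  3.22929963e-01,  2.00505701e-05],
       [ 3.22929963e-01, -9.46422865e-01, -1.49335371e-05],
       [ 1.41538314e-05,  2.06083708e-05, -1.00000000e+00]]), 'ft_force': array([ 0.06050271, -0.47515109, -0.43155418]), 'wrist_torque': array([-0.02014067,  0.00627632,  0.02863114]), 'gripper_force': 0.0, 'grip_width': 0.08517113420117155}
```

View pics/top0.png

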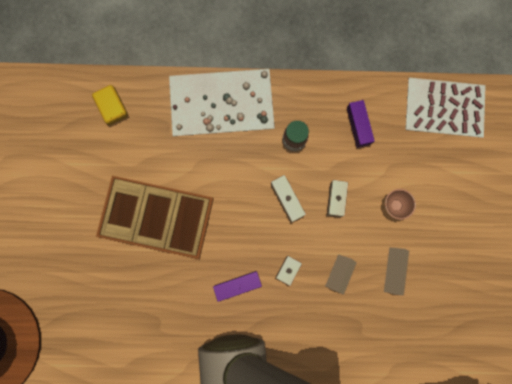

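View pics/scene0.png

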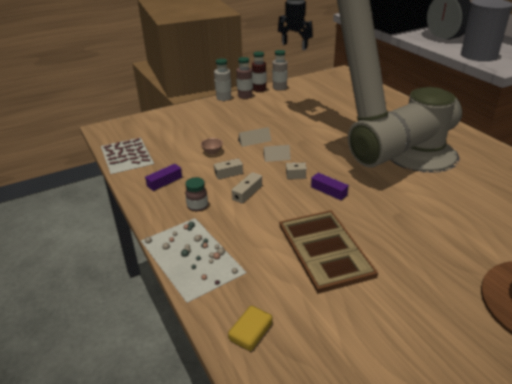

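Top picture: square cream posts with a hole on top are at (289,270) short, (338,198) middle and (288,199) long. The purple look-alikes are at (236,286) and (361,124), and the hole-less triangular posts at (341,274) and (397,271). The tray recesses are short (123,210), middle (154,216) and long (188,223). I'll measure these and confirm in one enlarged crop.

```bash
cat > m.py <<'E'
from h import *
z=np.load("top0.npz"); im,d=z["im"],z["d"]; W=world("top",d)
hsv=cv2.cvtColor(im,cv2.COLOR_RGB2HSV)
def rect(P):
    (c,s,a)=cv2.minAreaRect((P*1000).astype(np.float32)); 
    if s[0]<s[1]: s=s[::-1]; a+=90
    a=(a+90)%180-90
    return np.round(c,1),np.round(s,1),round(a,1)
def near(c,r):
    m=np.zeros(d.shape,np.uint8); cv2.circle(m,c,r,1,-1); return m>0
for n,c in dict(short=(289,270),middle=(338,198),long=(288,199),triA=(341,274),triB=(397,271),pur=(236,286),bowl=(400,205),jar=(296,132)).items():
    m=near(c,32)&(W[...,2]>(.030 if n in("short","middle","long","pur") else .012))&(d>0)
    k,l=cv2.connectedComponents(m.astype(np.uint8)); 
    cnt=[(l==i).sum() for i in range(1,k)]
    L=[l[c[1]+j,c[0]+i] for i in range(-6,7) for j in range(-6,7)]; L=[x for x in L if x]
    m=l==max(set(L),key=L.count)
    P=W[m]; print(n,m.sum(),rect(P[:,:2]),"mean",np.round(P.mean(0)*1000,1),"zmed",round(np.median(P[:,2])*1000,1))
for n,c in dict(short=(123,210),middle=(154,216),long=(188,223)).items():
    m=near(c,36)&(im.max(2)<75)&(d>0)
    k,l=cv2.connectedComponents(m.astype(np.uint8)); m=l==l[c[1],c[0]]
    P=W[m]; print("bay",n,m.sum(),rect(P[:,:2]),"zmed",round(np.median(P[:,2])*1000,1))
m=near((156,217),70)&(W[...,2]>.009)&(d>0)&(im.max(2)<400)
P=W[m];print("tray",rect(P[:,:2]))
cv2.imwrite("pics/crop.png",cv2.resize(im[100:310,95:425,::-1],None,fx=2.4,fy=2.4,interpolation=cv2.INTER_CUBIC))
E
python3 m.py; python3 -c "
from h import *
print(cams.calibration('wrist'))"
```

```text
short 414 (array([437.9, -96.3]), array([59.7, 38.2]), -27.5) mean [438.  -96.1  38.8] zmed 38.8
middle 563 (array([ 613.5, -214.6]), array([86. , 39.1]), -6.5) mean [ 612.9 -213.8   38.6] zmed 38.8
long 719 (array([610.7, -93.2]), array([109.8,  38.5]), 28.6) mean [610.  -92.8  38.9] zmed 39.0
triA 559 (array([ 430.6, -225.5]), array([85. , 39.7]), -21.9) mean [ 431.2 -223.6   28.2] zmed 28.1
triB 704 (array([ 440.6, -363. ]), array([109.9,  39.5]), -8.2) mean [ 441.  -358.6   28.4] zmed 28.4
pur 772 (array([398.9,  24.8]), array([109.7,  38.1]), -70.1) mean [399.1  25.   38.8] zmed 39.0
bowl 538 (array([ 602.6, -365.5]), array([74.1, 73.4]), -44.2) mean [ 604.3 -372.3   26.3] zmed 25.9
jar 633 (array([ 761.4, -108.6]), array([58.2, 57.5]), 29.7) mean [ 757.  -106.9   70.4] zmed 81.7
bay short 231 (array([575.6, 306.5]), array([74.7, 32.9]), -6.0) zmed 11.0
bay middle 334 (array([558.6, 228.4]), array([96.3, 35.7]), -11.6) zmed 11.1
bay long 196217 (array([890.9, -27.7]), array([2321. , 1452.5]), -88.7) zmed 0.8
tray (array([560.8, 230.6]), array([256.2, 154.5]), 78.9)
{'vertical_fov': 65.70646984690485, 'cx': 252.6291753954296, 'cy': 184.78578397935235, 'tool_from_camera': array([[ 5.58090114e-04,  9.44933738e-01,  3.27261242e-01,
         8.46560341e-02],
       [ 9.99999812e-01, -4.44777123e-04, -4.21085917e-04,
         6.51014688e-04],
       [-2.52339976e-04,  3.27261415e-01, -9.44933808e-01,
        -1.42978417e-01],
       [ 0.00000000e+00,  0.00000000e+00,  0.00000000e+00,
         1.00000000e+00]])}
```

View pics/crop.png

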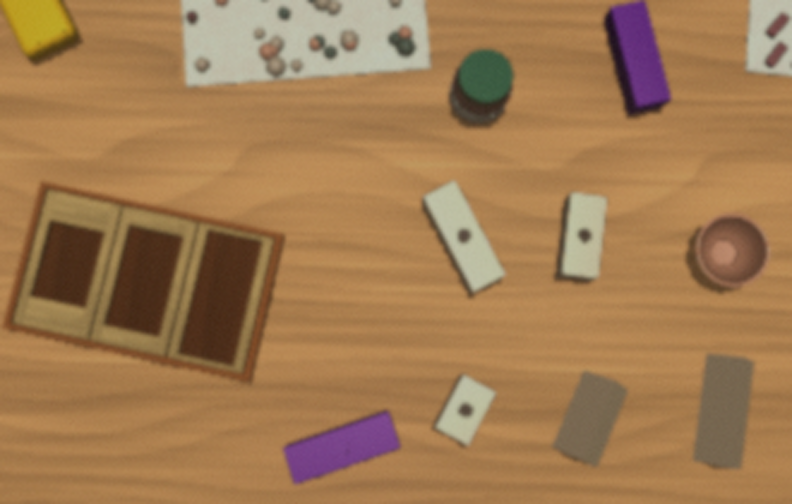

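The crop confirms them: cream bars with a dark hole are long (464,238), middle (584,236) and short (465,410). The hole-less grey-lit bars at (590,418) and (725,410) are triangular, and the purple ones are excluded. I'll start with the short post.

Request:
{"op": "move_arm", "data": {"jaw": [8.5,8.5,8.5,8.5,8.5,8.5,8.5,8.5,8.5,8.5,8.5,8.5], "dp": [[2.4,-2,0.4],[2.4,-2,0.4],[2.4,-2,0.4],[2.4,-2,0.4],[2.4,-2,0.4],[2.4,-2,0.4],[2.4,-2,0.4],[2.4,-2,0.4],[2.4,-2,0.4],[2.4,-2,0.4],[2.4,-2,0.4],[2.4,-2,0.4]], "turn": [[0,0,0],[0,0,0],[0,0,0],[0,0,0],[0,0,0],[0,0,0],[0,0,0],[0,0,0],[0,0,0],[0,0,0],[0,0,0],[0,0,0]], "force": 40}}

```text
time_s: 2.0
position: [0.3733, -0.199, 0.1833]
tool_rot: [[0.947, 0.323, 0.0], [0.323, -0.947, -0.0], [0.0, 0.001, -1.0]]
ft_force: [0.9, -1.1, -0.1]
grip_width: 0.0853
gripper_force: 0.0
```

Request:
{"op": "move_arm", "data": {"jaw": [8.5,8.5,8.5,8.5,8.5,8.5,8.5,8.5,8.5,8.5,8.5,8.5], "dp": [[2.4,-1.9,0.4],[2.4,-1.9,0.4],[2.4,-1.9,0.4],[2.3,-1.9,0.4],[0,0,0],[0,0,0],[0,0,0],[0,0,0],[0,0,0],[0,0,0],[0,0,0],[0,0,0]], "turn": [[0,0,0],[0,0,0],[0,0,0],[0,0,0],[0,0,0.116],[0,0,0.116],[0,0,0.116],[0,0,0.116],[0,0,0.116],[0,0,0.116],[0,0,0.113],[0,0,0]]}}

```text
time_s: 3.0
position: [0.4381, -0.0978, 0.1674]
tool_rot: [[0.885, -0.465, 0.0], [-0.465, -0.885, -0.0], [0.0, -0.0, -1.0]]
ft_force: [1.4, -0.2, 0.3]
grip_width: 0.0852
gripper_force: 0.0
```

```bash
cat > g.py <<'E'
import sys
from h import *
x,y,z,yaw=map(float,sys.argv[1:5])
o=observe(); R=o["tool_rot"]; p=o["position"]*100
cy=np.degrees(np.arctan2(R[1,0],R[0,0])); dy=(cy-yaw+90)%180-90
print("t",o["time_s"],"p",p.round(2),"yaw",cy.round(2),"tilt",R[:,2].round(3),"w",round(o["grip_width"],4),"q6",o["q"][5].round(1),"F",np.round(o["ft_force"],1))
print("now frame dp cm",(R.T@(np.array([x,y,z])/10-p)).round(2),"then turn z",np.radians(dy).round(3))
a=np.radians(yaw if abs(((cy-yaw+180)%360)-180)<90 else yaw+180);X=np.array([np.cos(a),np.sin(a),0]);Z=np.array([0,0,-1.]);R2=np.stack([X,np.cross(Z,X),Z],1)
print("final frame dp cm",(R2.T@(np.array([x,y,z])/10-p)).round(2))
E
python3 g.py 437.9 -96.3 9 -27.5
python3 - <<'E'
from h import *
o=observe(); im,d=cams.get_image("wrist"); cv2.imwrite("pics/w1.png",im[...,::-1])
E
```

```text
t 3.0 p [43.81 -9.78 16.74] yaw -27.74 tilt [ 0. -0. -1.] w 0.0852 q6 90.0 F [ 1.4 -0.2  0.3]
now frame dp cm [-0.09 -0.12 15.84] then turn z -0.004
final frame dp cm [-0.09 -0.12 15.84]
```

View pics/w1.png

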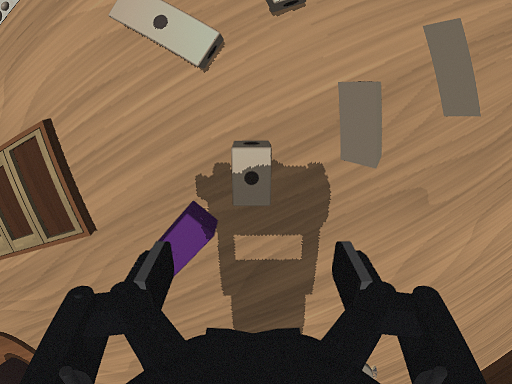

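The wrist view shows the short post (251,175) straight ahead and square to the jaws, with the purple one clear to the left at (185,235). I'll narrow the jaws, descend, grip and lift.

Request:
{"op": "move_arm", "data": {"jaw": [6,6,6,6,6,6,6,6,6,6,6,6], "dp": [[-0.1,-0.1,1],[0,0,2],[0,0,2],[0,0,2],[0,0,2],[0,0,2],[0,0,2],[0,0,1.4],[0,0,0.8],[0,0,0.4],[0,0,0.2],[0,0,0]], "turn": [[0,0,0],[0,0,0],[0,0,0],[0,0,0],[0,0,0],[0,0,0],[0,0,0],[0,0,0],[0,0,0],[0,0,0],[0,0,0],[0,0,0]]}}

```text
time_s: 4.05
position: [0.4378, -0.0965, 0.0096]
tool_rot: [[0.887, -0.461, 0.0], [-0.461, -0.887, -0.0], [0.001, 0.0, -1.0]]
ft_force: [0.2, -1.1, 1.3]
grip_width: 0.0599
gripper_force: 0.0
```

Request:
{"op": "move_arm", "data": {"jaw": [3,3,3,3,3,3,3,3,3,3], "dp": [[0,0,0],[0,0,0],[0,0,0],[0,0,0],[0,0,0],[0,0,0],[0,0,0],[0,0,0],[0,0,0],[0,0,0]], "turn": [[0,0,0],[0,0,0],[0,0,0],[0,0,0],[0,0,0],[0,0,0],[0,0,0],[0,0,0],[0,0,0],[0,0,0]]}}

```text
time_s: 4.88
position: [0.438, -0.0966, 0.0101]
tool_rot: [[0.887, -0.462, 0.001], [-0.462, -0.887, -0.001], [0.002, 0.0, -1.0]]
ft_force: [-0.8, 0.2, 5.8]
grip_width: 0.0374
gripper_force: 40.9
```

```bash
python3 g.py 576.2 309.1 120 -11.1
```

```text
t 4.8833 p [43.8  -9.66  1.01] yaw -27.49 tilt [ 0.001 -0.001 -1.   ] w 0.0374 q6 89.9 F [-0.8  0.2  5.8]
now frame dp cm [ -6.45 -42.37 -11.  ] then turn z -0.286
final frame dp cm [  5.75 -42.48 -10.99]
```

Request:
{"op": "move_arm", "data": {"jaw": [3,3,3,3,3,3,3,3,3,3,3], "dp": [[0,0,-1],[0,0,-2],[0,0,-2],[0,0,-2],[0,0,-2],[0,0,-2],[0,0,0],[0,0,0],[0,0,0],[0,0,0],[0,0,0]], "turn": [[0,0,0],[0,0,0],[0,0,0],[0,0,0],[0,0,0],[0,0,0],[0,0,-0.09],[0,0,-0.1],[0,0,-0.096],[0,0,0],[0,0,0]]}}

```text
time_s: 5.8
position: [0.4375, -0.0964, 0.1194]
tool_rot: [[0.981, -0.196, 0.0], [-0.196, -0.981, -0.0], [0.0, 0.0, -1.0]]
ft_force: [-0.0, 0.2, -1.9]
grip_width: 0.0373
gripper_force: 40.5
```

Request:
{"op": "move_arm", "data": {"jaw": [3,3,3,3,3,3,3,3,3,3,3,3], "dp": [[0.2,-1.5,0],[0.5,-3,0],[0.5,-3,0],[0.5,-3,0],[0.5,-3,0],[0.5,-3,0],[0.5,-3,0],[0.5,-3,0],[0.5,-3,0],[0.5,-3,0],[0.5,-3,0],[0.3,-3,0]], "turn": [[0,0,0],[0,0,0],[0,0,0],[0,0,0],[0,0,0],[0,0,0],[0,0,0],[0,0,0],[0,0,0],[0,0,0],[0,0,0],[0,0,0]]}}

```text
time_s: 6.8
position: [0.5585, 0.233, 0.1191]
tool_rot: [[0.981, -0.196, -0.0], [-0.196, -0.981, -0.0], [-0.0, 0.0, -1.0]]
ft_force: [-0.2, -0.5, -1.6]
grip_width: 0.0372
gripper_force: 40.5
```

Request:
{"op": "move_arm", "data": {"jaw": [3,3,3,3,3,3], "dp": [[0,-2.5,0],[0,-2.5,0],[0,-2,0],[0,-1,0],[0,0,0],[0,0,0]], "turn": [[0,0,0],[0,0,0],[0,0,0],[0,0,0],[0,0,0],[0,0,0]]}}

```text
time_s: 7.3
position: [0.5733, 0.3095, 0.119]
tool_rot: [[0.981, -0.194, -0.001], [-0.194, -0.981, -0.001], [-0.001, 0.001, -1.0]]
ft_force: [-0.5, -0.8, -1.2]
grip_width: 0.0372
gripper_force: 40.5
```

```bash
cat > tray.py <<'E'
from h import *
# tray pose from the wrist camera (colour rays onto plane z=18mm: liner/rim top) using depth
o=observe(); im,d=cams.get_image("wrist"); c=cams.calibration("wrist")
f=192/np.tan(np.radians(c["vertical_fov"])/2)
u,v=np.meshgrid(np.arange(512)+.5-c["cx"],np.arange(384)+.5-c["cy"])
r=np.hypot(u,v)+1e-9; th=r/f
D=np.stack([np.tan(th)*u/r,-np.tan(th)*v/r,-np.ones_like(r)],-1)
P=np.concatenate([D*d[...,None],np.ones((384,512,1))],-1)@np.array(c["tool_from_camera"]).T
W=P[...,:3]@o["tool_rot"].T+o["position"]
np.savez("w.npz",im=im,d=d,W=W)
import sys
if len(sys.argv)>1: cv2.imwrite(sys.argv[1],im[...,::-1])
E
python3 tray.py pics/w2.png; python3 g.py 576.2 309.1 20 -11.1
```

```text
t 7.35 p [57.34 30.9  11.91] yaw -11.21 tilt [-0.001 -0.001 -1.   ] w 0.0375 q6 119.1 F [ 0.6  0.5 -1.5]
now frame dp cm [ 0.28 -0.07  9.91] then turn z -0.002
final frame dp cm [ 0.27 -0.06  9.91]
```

View pics/w2.png

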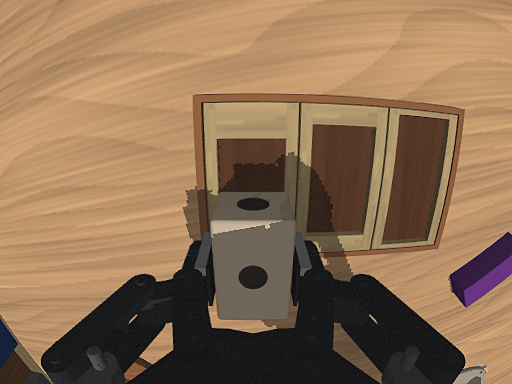

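The wrist view shows the short post (252,255) held level over the leftmost, shortest recess (252,165), lined up with it. I'll lower it gently.

Request:
{"op": "move_arm", "data": {"jaw": [3,3,3,3,3,3,3,3,3,3,3], "dp": [[0.3,0,0.5],[0,0,1.5],[0,0,1.5],[0,0,1.5],[0,0,1.5],[0,0,1.2],[0,0,0.8],[0,0,0.5],[0,0,0.3],[0,0,0.2],[0,0,0]], "turn": [[0,0,0],[0,0,0],[0,0,0],[0,0,0],[0,0,0],[0,0,0],[0,0,0],[0,0,0],[0,0,0],[0,0,0],[0,0,0]]}}

```text
time_s: 8.27
position: [0.5767, 0.3094, 0.0245]
tool_rot: [[0.981, -0.193, 0.0], [-0.193, -0.981, 0.0], [0.0, -0.0, -1.0]]
ft_force: [-0.7, 0.1, -0.7]
grip_width: 0.0372
gripper_force: 40.5
```

Request:
{"op": "move_arm", "data": {"jaw": [3,3,3,3,3], "dp": [[0,0,0.1],[0,0,0.1],[0,0,0.1],[0,0,0],[0,0,0]], "turn": [[0,0,0],[0,0,0],[0,0,0],[0,0,0],[0,0,0]]}}

```text
time_s: 8.68
position: [0.5766, 0.3094, 0.0214]
tool_rot: [[0.981, -0.193, 0.0], [-0.193, -0.981, 0.0], [0.0, -0.0, -1.0]]
ft_force: [-0.7, 1.2, -0.7]
grip_width: 0.0373
gripper_force: 40.5
```

Request:
{"op": "move_arm", "data": {"jaw": [3,3,3,3], "dp": [[0,0,0.06],[0,0,0.06],[0,0,0],[0,0,0]], "turn": [[0,0,0],[0,0,0],[0,0,0],[0,0,0]]}}

```text
time_s: 9.02
position: [0.5766, 0.3094, 0.0202]
tool_rot: [[0.981, -0.193, 0.0], [-0.193, -0.981, 0.0], [0.0, -0.0, -1.0]]
ft_force: [0.5, 1.2, -1.3]
grip_width: 0.0373
gripper_force: 40.7
```

Request:
{"op": "move_arm", "data": {"jaw": [3,3,3,3], "dp": [[0,0,0.06],[0,0,0.06],[0,0,0],[0,0,0]], "turn": [[0,0,0],[0,0,0],[0,0,0],[0,0,0]]}}

```text
time_s: 9.35
position: [0.5766, 0.3094, 0.0202]
tool_rot: [[0.981, -0.193, 0.001], [-0.193, -0.981, 0.0], [0.001, -0.0, -1.0]]
ft_force: [-4.4, -1.3, 8.0]
grip_width: 0.0372
gripper_force: 41.7
```

Request:
{"op": "move_arm", "data": {"jaw": [5.6,5.6,5.6,5.6,5.6,5.6,5.6,5.6,5.6,5.6], "dp": [[0,0,0],[0,0,0],[0,0,0],[0,0,0],[0,0,-0.5],[0,0,-1.5],[0,0,-2],[0,0,-2],[0,0,-2],[0,0,-2]], "turn": [[0,0,0],[0,0,0],[0,0,0],[0,0,0],[0,0,0],[0,0,0],[0,0,0],[0,0,0],[0,0,0],[0,0,-0.08]]}}

```text
time_s: 10.18
position: [0.5765, 0.3094, 0.1202]
tool_rot: [[0.993, -0.114, 0.0], [-0.114, -0.993, 0.0], [0.0, -0.0, -1.0]]
ft_force: [-0.5, 0.1, 0.9]
grip_width: 0.0559
gripper_force: 0.0
```

```bash
python3 g.py 613.5 -214.6 120 -6.5; python3 tray.py pics/w3.png
```

```text
t 10.1833 p [57.65 30.94 12.02] yaw -6.56 tilt [ 0.  0. -1.] w 0.0559 q6 114.4 F [-0.5  0.1  0.9]
now frame dp cm [9.660e+00 5.163e+01 2.000e-02] then turn z -0.001
final frame dp cm [9.610e+00 5.164e+01 2.000e-02]
```

View pics/w3.png

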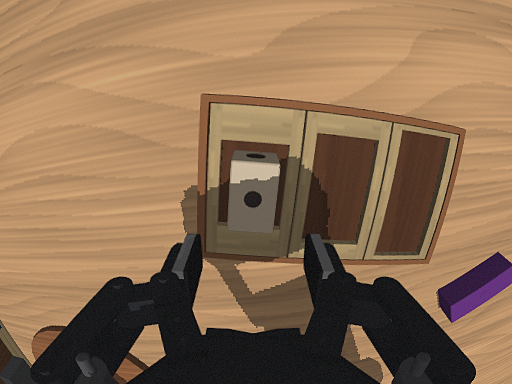

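The short post (254,195) sits flat in the short recess with a gap all round. Next is the middle post.

Request:
{"op": "move_arm", "data": {"jaw": [6,6,6,6,6,6,6,6,6,6,6,6], "dp": [[0.3,1.6,0],[0.6,3,0],[0.6,3,0],[0.6,3,0],[0.6,3,0],[0.6,3,0],[0.6,3,0],[0.6,3,0],[0.6,3,0],[0.6,3,0],[0.6,3,0],[0.6,3,0]], "turn": [[0,0,0],[0,0,0],[0,0,0],[0,0,0],[0,0,0],[0,0,0],[0,0,0],[0,0,0],[0,0,0],[0,0,0],[0,0,0],[0,0,0]]}}

```text
time_s: 11.23
position: [0.6049, -0.0444, 0.1182]
tool_rot: [[0.993, -0.116, -0.001], [-0.116, -0.993, 0.0], [-0.001, -0.0, -1.0]]
ft_force: [0.7, 0.4, -0.2]
grip_width: 0.0601
gripper_force: 0.0
```

Request:
{"op": "move_arm", "data": {"jaw": [6,6,6,6,6,6,6,6,6], "dp": [[0.6,3,0],[0.6,3,0],[0.6,3,0],[0.6,3,0],[0.3,3,0],[0,1.5,0],[0,0.5,0],[0,0,0],[0,0,0]], "turn": [[0,0,0],[0,0,0],[0,0,0],[0,0,0],[0,0,0],[0,0,0],[0,0,0],[0,0,0],[0,0,0]]}}

```text
time_s: 11.98
position: [0.6129, -0.2131, 0.1187]
tool_rot: [[0.994, -0.114, -0.001], [-0.114, -0.994, 0.001], [-0.001, -0.001, -1.0]]
ft_force: [0.6, -0.1, -0.3]
grip_width: 0.0599
gripper_force: 0.0
```

```bash
python3 g.py 613.5 -214.6 9 -6.5; python3 tray.py
cat > post.py <<'E'
from m import rect
import numpy as np,cv2
z=np.load("w.npz");W,im=z["W"],z["im"]
m=((W[...,2]>.033)&(W[...,2]<.043)&(im.min(2)>60)).astype(np.uint8)
k,l,s,c=cv2.connectedComponentsWithStats(m)
for i in range(1,k):
    if s[i,4]>400: print(s[i],rect(W[l==i][:,:2]),np.median(W[l==i][:,2]).round(4))
E
python3 post.py | tail -4
```

```text
t 11.9833 p [ 61.29 -21.31  11.87] yaw -6.53 tilt [-0.001  0.001 -1.   ] w 0.0599 q6 66.9 F [ 0.6 -0.1 -0.3]
now frame dp cm [ 0.09  0.15 10.97] then turn z -0.0
final frame dp cm [ 0.08  0.15 10.97]
tray (array([560.8, 230.6]), array([256.2, 154.5]), 78.9)
[ 229  140   50   99 4347] (array([ 613. , -214.4]), array([84.8, 38.1]), -6.8) 0.0384
[385 145  68  78 921] (array([ 601.6, -365.3]), array([74.9, 74.4]), 88.3) 0.0363
[  70  149  102  114 3994] (array([609.7, -93.2]), array([110.2,  39.2]), 28.6) 0.0384
```

Near measurement agrees. I'll descend and grip.

Request:
{"op": "move_arm", "data": {"jaw": [6,6,6,6,6,6,6,6,6,6], "dp": [[0,0.1,0.8],[0,0,2],[0,0,2],[0,0,2],[0,0,2],[0,0,1.2],[0,0,0.6],[0,0,0.3],[0,0,0],[0,0,0]], "turn": [[0,0,0],[0,0,0],[0,0,0],[0,0,0],[0,0,0],[0,0,0],[0,0,0],[0,0,0],[0,0,0],[0,0,0]]}}

```text
time_s: 12.87
position: [0.6135, -0.2152, 0.0108]
tool_rot: [[0.994, -0.114, 0.001], [-0.114, -0.994, -0.001], [0.001, 0.001, -1.0]]
ft_force: [0.8, 0.2, 0.3]
grip_width: 0.0604
gripper_force: 0.0
```

Request:
{"op": "move_arm", "data": {"jaw": [3,3,3,3,3,3,3,3], "dp": [[0,0,0],[0,0,0],[0,0,0],[0,0,0],[0,0,0],[0,0,0],[0,0,0],[0,0,0]], "turn": [[0,0,0],[0,0,0],[0,0,0],[0,0,0],[0,0,0],[0,0,0],[0,0,0],[0,0,0]]}}

```text
time_s: 13.53
position: [0.6135, -0.2154, 0.011]
tool_rot: [[0.993, -0.114, 0.002], [-0.114, -0.993, -0.001], [0.002, 0.001, -1.0]]
ft_force: [-1.1, 1.3, 6.3]
grip_width: 0.0372
gripper_force: 42.4
```

```bash
python3 g.py 560.8 230.6 120 -11.1
```

```text
t 13.5333 p [ 61.35 -21.54   1.1 ] yaw -6.54 tilt [ 0.002 -0.001 -1.   ] w 0.0372 q6 66.8 F [-1.1  1.3  6.3]
now frame dp cm [-10.3  -43.7  -10.95] then turn z 0.08
final frame dp cm [-13.76 -42.75 -10.9 ]
```

Request:
{"op": "move_arm", "data": {"jaw": [3,3,3,3,3,3,3,3,3], "dp": [[0,0,-1],[0,0,-2],[0,0,-2],[0,0,-2],[0,0,-2],[0,0,-2],[0,0,0],[0,0,0],[0,0,0]], "turn": [[0,0,0],[0,0,0],[0,0,0],[0,0,0],[0,0,0],[0,0,0],[0,0,0.04],[0,0,0.04],[0,0,0]]}}

```text
time_s: 14.28
position: [0.6128, -0.2151, 0.1205]
tool_rot: [[0.981, -0.194, -0.0], [-0.194, -0.981, -0.0], [-0.0, 0.0, -1.0]]
ft_force: [0.4, 0.2, -2.5]
grip_width: 0.0374
gripper_force: 41.6
```

Request:
{"op": "move_arm", "data": {"jaw": [3,3,3,3,3,3,3,3,3,3,3,3], "dp": [[-0.5,-1.5,0],[-1,-3,0],[-1,-3,0],[-1,-3,0],[-1,-3,0],[-1,-3,0],[-1,-3,0],[-1,-3,0],[-1,-3,0],[-1,-3,0],[-1,-3,0],[-1,-3,0]], "turn": [[0,0,0],[0,0,0],[0,0,0],[0,0,0],[0,0,0],[0,0,0],[0,0,0],[0,0,0],[0,0,0],[0,0,0],[0,0,0],[0,0,0]]}}

```text
time_s: 15.28
position: [0.5656, 0.1476, 0.1199]
tool_rot: [[0.982, -0.191, -0.001], [-0.191, -0.982, 0.0], [-0.001, 0.0, -1.0]]
ft_force: [1.2, -0.4, -2.0]
grip_width: 0.0374
gripper_force: 41.5
```

Request:
{"op": "move_arm", "data": {"jaw": [3,3,3,3,3,3], "dp": [[-1,-3,0],[-0.8,-2.5,0],[-0.4,-2,0],[-0.1,-0.8,0],[0,0,0],[0,0,0]], "turn": [[0,0,0],[0,0,0],[0,0,0],[0,0,0],[0,0,0],[0,0,0]]}}

```text
time_s: 15.78
position: [0.5599, 0.2312, 0.1198]
tool_rot: [[0.981, -0.192, -0.001], [-0.192, -0.981, -0.0], [-0.0, 0.001, -1.0]]
ft_force: [0.5, -0.0, -1.8]
grip_width: 0.0373
gripper_force: 41.5
```

```bash
python3 tray.py pics/w4.png; python3 g.py 560.8 230.6 21 -11.1
```

```text
t 15.8333 p [56.   23.06 11.98] yaw -11.13 tilt [-0.001 -0.    -1.   ] w 0.0377 q6 112.3 F [-0.6 -0.4 -2.1]
now frame dp cm [ 0.08 -0.02  9.88] then turn z -0.0
final frame dp cm [ 0.07 -0.01  9.88]
```

View pics/w4.png

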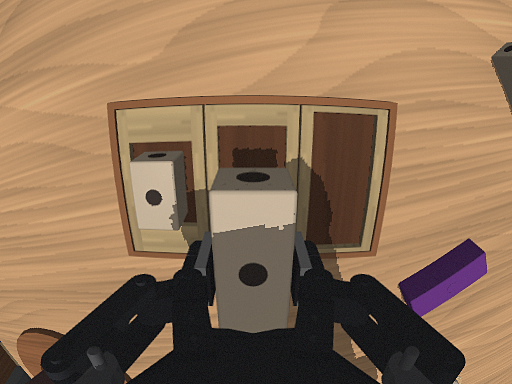

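The middle post (253,245) is over the middle recess (253,140) and square with it. The short post at (157,190) is well clear.

Request:
{"op": "move_arm", "data": {"jaw": [3,3,3,3,3,3,3,3,3,3,3], "dp": [[0,0,0.5],[0,0,1.5],[0,0,1.5],[0,0,1.5],[0,0,1.5],[0,0,1.2],[0,0,0.8],[0,0,0.5],[0,0,0.4],[0,0,0.2],[0,0,0]], "turn": [[0,0,0],[0,0,0],[0,0,0],[0,0,0],[0,0,0],[0,0,0],[0,0,0],[0,0,0],[0,0,0],[0,0,0],[0,0,0]]}}

```text
time_s: 16.75
position: [0.5603, 0.2313, 0.0239]
tool_rot: [[0.981, -0.193, 0.0], [-0.193, -0.981, 0.0], [0.0, -0.0, -1.0]]
ft_force: [0.8, 0.6, -2.0]
grip_width: 0.0374
gripper_force: 41.5
```

Request:
{"op": "move_arm", "data": {"jaw": [3,3,3,3], "dp": [[0,0,0.07],[0,0,0.07],[0,0,0],[0,0,0]], "turn": [[0,0,0],[0,0,0],[0,0,0],[0,0,0]]}}

```text
time_s: 17.08
position: [0.5603, 0.2315, 0.0228]
tool_rot: [[0.981, -0.193, 0.0], [-0.193, -0.981, 0.0], [0.0, -0.0, -1.0]]
ft_force: [-0.5, 0.7, -1.4]
grip_width: 0.0374
gripper_force: 41.5
```

Request:
{"op": "move_arm", "data": {"jaw": [3,3,3,3,3], "dp": [[0,0,0.07],[0,0,0.07],[0,0,0.05],[0,0,0],[0,0,0]], "turn": [[0,0,0],[0,0,0],[0,0,0],[0,0,0],[0,0,0]]}}

```text
time_s: 17.5
position: [0.5602, 0.2315, 0.021]
tool_rot: [[0.981, -0.193, 0.0], [-0.193, -0.981, 0.0], [0.0, -0.0, -1.0]]
ft_force: [-2.3, -0.1, 3.3]
grip_width: 0.0374
gripper_force: 42.1
```

Request:
{"op": "move_arm", "data": {"jaw": [3,3,3], "dp": [[0,0,0.05],[0,0,0],[0,0,0]], "turn": [[0,0,0],[0,0,0],[0,0,0]]}}

```text
time_s: 17.75
position: [0.5602, 0.2315, 0.021]
tool_rot: [[0.981, -0.193, 0.001], [-0.193, -0.981, 0.0], [0.001, -0.0, -1.0]]
ft_force: [-3.9, -0.5, 8.5]
grip_width: 0.0372
gripper_force: 42.8
```

Request:
{"op": "move_arm", "data": {"jaw": [5.6,5.6,5.6,5.6,5.6,5.6,5.6,5.6,5.6,5.6], "dp": [[0,0,0],[0,0,0],[0,0,0],[0,0,0],[0,0,-0.5],[0,0,-1.5],[0,0,-2],[0,0,-2],[0,0,-2],[0,0,-2]], "turn": [[0,0,0],[0,0,0],[0,0,0],[0,0,0],[0,0,0],[0,0,0],[0,0,0],[0,0,0],[0,0,0],[0,0,0]]}}

```text
time_s: 18.58
position: [0.5601, 0.2314, 0.1214]
tool_rot: [[0.981, -0.193, 0.0], [-0.193, -0.981, 0.0], [0.0, -0.0, -1.0]]
ft_force: [0.0, -0.1, 0.4]
grip_width: 0.0561
gripper_force: 0.0
```

```bash
python3 g.py 609.9 -93.2 120 28.6; python3 tray.py pics/w5.png; python3 post.py|tail -3
```

```text
t 18.5833 p [56.01 23.14 12.14] yaw -11.13 tilt [ 0.  0. -1.] w 0.0561 q6 112.4 F [ 0.  -0.1  0.4]
now frame dp cm [11.15 30.89  0.14] then turn z -0.693
final frame dp cm [-11.17  30.88   0.14]
bay middle 334 (array([558.6, 228.4]), array([96.3, 35.7]), -11.6) zmed 11.1
bay long 196217 (array([890.9, -27.7]), array([2321. , 1452.5]), -88.7) zmed 0.8
tray (array([560.8, 230.6]), array([256.2, 154.5]), 78.9)
```

View pics/w5.png

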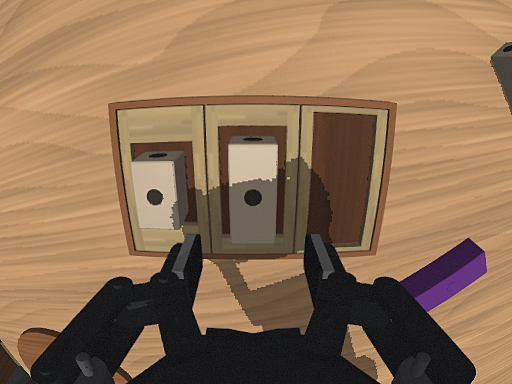

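The middle post (253,195) is down in the middle recess. Next is the long post.

Request:
{"op": "move_arm", "data": {"jaw": [6,6,6,6,6,6,6,6,6,6,6,6], "dp": [[0.5,1.4,0],[1,2.8,0],[1,2.8,0],[1,2.8,0],[1,2.8,0],[1,2.8,0],[1,2.8,0],[1,2.8,0],[1,2.8,0],[1,2.8,0],[1,2.8,0],[0.6,1.5,0]], "turn": [[0,0,0],[0,0,0],[0,0,0],[0,0,0],[0,0,0],[0,0,0],[0,0,0],[0,0,0],[0,0,0],[0,0,0],[0,0,0],[0,0,0]]}}

```text
time_s: 19.63
position: [0.6097, -0.0963, 0.1203]
tool_rot: [[0.981, -0.195, 0.001], [-0.195, -0.981, -0.001], [0.001, 0.001, -1.0]]
ft_force: [-0.2, -0.5, 0.2]
grip_width: 0.0599
gripper_force: 0.0
```

Request:
{"op": "move_arm", "data": {"jaw": [6,6,6,6,6,6,6,6,6], "dp": [[0,0,0],[0,0,0],[0,0,0],[0,0,0],[0,0,0],[0,0,0],[0,0,0],[0,0,0],[0,0,0]], "turn": [[0,0,-0.1],[0,0,-0.1],[0,0,-0.1],[0,0,-0.1],[0,0,-0.1],[0,0,-0.1],[0,0,-0.093],[0,0,0],[0,0,0]]}}

```text
time_s: 20.38
position: [0.6095, -0.0928, 0.1202]
tool_rot: [[0.879, 0.476, 0.0], [0.476, -0.879, 0.0], [0.0, -0.0, -1.0]]
ft_force: [0.2, -0.1, 0.3]
grip_width: 0.0599
gripper_force: 0.0
```

```bash
python3 tray.py; python3 post.py|tail -3;python3 g.py 610 -93.2 11 28.6
```

```text
bay long 196217 (array([890.9, -27.7]), array([2321. , 1452.5]), -88.7) zmed 0.8
tray (array([560.8, 230.6]), array([256.2, 154.5]), 78.9)
[ 227  123   50  126 5566] (array([610.6, -92.7]), array([109.4,  38.1]), 28.7) 0.0385
t 20.4333 p [60.95 -9.28 12.02] yaw 28.43 tilt [-0.  0. -1.] w 0.0603 q6 41.9 F [ 0.2 -0.6  0.6]
now frame dp cm [ 0.03  0.06 10.92] then turn z -0.003
final frame dp cm [ 0.03  0.05 10.92]
```

Request:
{"op": "move_arm", "data": {"jaw": [6,6,6,6,6,6,6,6,6,6], "dp": [[0.1,0,0.8],[0,0,2],[0,0,2],[0,0,2],[0,0,2],[0,0,1.2],[0,0,0.6],[0,0,0.3],[0,0,0],[0,0,0]], "turn": [[0,0,0],[0,0,-0.003],[0,0,0],[0,0,0],[0,0,0],[0,0,0],[0,0,0],[0,0,0],[0,0,0],[0,0,0]]}}

```text
time_s: 21.27
position: [0.6107, -0.0928, 0.0117]
tool_rot: [[0.877, 0.481, 0.001], [0.481, -0.877, -0.0], [0.001, 0.001, -1.0]]
ft_force: [0.8, 0.3, 0.4]
grip_width: 0.0599
gripper_force: 0.0
```

Request:
{"op": "move_arm", "data": {"jaw": [3,3,3,3,3,3,3,3], "dp": [[0,0,0],[0,0,0],[0,0,0],[0,0,0],[0,0,0],[0,0,0],[0,0,0],[0,0,0]], "turn": [[0,0,0],[0,0,0],[0,0,0],[0,0,0],[0,0,0],[0,0,0],[0,0,0],[0,0,0]]}}

```text
time_s: 21.93
position: [0.6108, -0.0928, 0.0121]
tool_rot: [[0.877, 0.481, 0.001], [0.481, -0.877, -0.0], [0.001, 0.001, -1.0]]
ft_force: [-1.6, 0.3, 5.5]
grip_width: 0.0377
gripper_force: 42.3
```

```bash
python3 g.py 545.4 152.1 120 -11.1
```

```text
t 21.9333 p [61.08 -9.28  1.21] yaw 28.74 tilt [ 0.001 -0.    -1.   ] w 0.0377 q6 41.6 F [-1.6  0.3  5.5]
now frame dp cm [  6.06 -24.6  -10.81] then turn z 0.695
final frame dp cm [-11.13 -22.77 -10.79]
```

Request:
{"op": "move_arm", "data": {"jaw": [3,3,3,3,3,3,3,3,3,3,3,3], "dp": [[0,0,-1],[0,0,-2],[0,0,-2],[0,0,-2],[0,0,-2],[0,0,-2],[0,0,0],[0,0,0],[0,0,0],[0,0,0],[0,0,0],[0,0,0]], "turn": [[0,0,0],[0,0,0],[0,0,0],[0,0,0],[0,0,0],[0,0,0],[0,0,0.11],[0,0,0.12],[0,0,0.12],[0,0,0.12],[0,0,0.12],[0,0,0.105]]}}

```text
time_s: 22.93
position: [0.61, -0.0927, 0.1214]
tool_rot: [[0.98, -0.198, -0.001], [-0.198, -0.98, 0.0], [-0.001, -0.0, -1.0]]
ft_force: [-0.3, 0.1, -2.6]
grip_width: 0.0375
gripper_force: 41.4
```

Request:
{"op": "move_arm", "data": {"jaw": [3,3,3,3,3,3,3,3,3,3,3,3], "dp": [[-0.4,-1,0],[-1.2,-2.4,0],[-1.2,-2.4,0],[-1.2,-2.4,0],[-1.2,-2.4,0],[-1.2,-2.4,0],[-1.2,-2.4,0],[-1.2,-2.4,0],[-1.2,-2.4,0],[-0.8,-2,0],[-0.2,-0.6,0],[0,0,0]], "turn": [[0,0,0],[0,0,0],[0,0,0],[0,0,0],[0,0,0],[0,0,0],[0,0,0],[0,0,0],[0,0,0],[0,0,0],[0,0,0],[0,0,0]]}}

```text
time_s: 23.93
position: [0.5454, 0.154, 0.1214]
tool_rot: [[0.982, -0.187, -0.0], [-0.187, -0.982, 0.0], [-0.0, -0.0, -1.0]]
ft_force: [-0.4, -0.6, -2.6]
grip_width: 0.0374
gripper_force: 41.3
```

```bash
python3 tray.py pics/w6.png; python3 g.py 545.4 152.1 22 -11.1
```

```text
t 23.9833 p [54.58 15.27 12.13] yaw -10.87 tilt [ 0. -0. -1.] w 0.0375 q6 104.5 F [ 0.1 -0.6 -2.9]
now frame dp cm [-0.03  0.06  9.93] then turn z 0.004
final frame dp cm [-0.03  0.06  9.93]
```

View pics/w6.png

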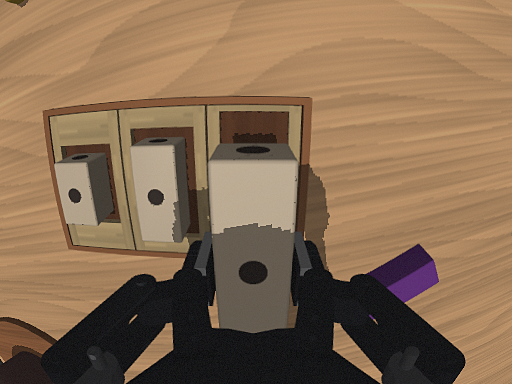

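The long post (253,230) is over the long recess, and the other two posts sit home at (80,190) and (158,190).

Request:
{"op": "move_arm", "data": {"jaw": [3,3,3,3,3,3,3,3,3,3,3], "dp": [[0,0.1,0.5],[0,0,1.5],[0,0,1.5],[0,0,1.5],[0,0,1.5],[0,0,1.2],[0,0,0.8],[0,0,0.6],[0,0,0.4],[0,0,0.2],[0,0,0]], "turn": [[0,0,0.004],[0,0,0],[0,0,0],[0,0,0],[0,0,0],[0,0,0],[0,0,0],[0,0,0],[0,0,0],[0,0,0],[0,0,0]]}}

```text
time_s: 24.9
position: [0.5461, 0.151, 0.0241]
tool_rot: [[0.981, -0.196, 0.0], [-0.196, -0.981, -0.0], [0.0, -0.0, -1.0]]
ft_force: [0.3, 0.5, -2.8]
grip_width: 0.0371
gripper_force: 41.4
```

Request:
{"op": "move_arm", "data": {"jaw": [3,3,3], "dp": [[0,0,0.07],[0,0,0],[0,0,0]], "turn": [[0,0,0],[0,0,0],[0,0,0]]}}

```text
time_s: 25.15
position: [0.5462, 0.1512, 0.0238]
tool_rot: [[0.981, -0.196, 0.001], [-0.196, -0.981, 0.0], [0.001, -0.0, -1.0]]
ft_force: [-0.4, 0.1, -2.6]
grip_width: 0.0374
gripper_force: 41.4
```

Request:
{"op": "move_arm", "data": {"jaw": [3,3,3,3,3], "dp": [[0,0,0.06],[0,0,0.06],[0,0,0.06],[0,0,0],[0,0,0]], "turn": [[0,0,0],[0,0,0],[0,0,0],[0,0,0],[0,0,0]]}}

```text
time_s: 25.57
position: [0.5461, 0.1512, 0.0221]
tool_rot: [[0.981, -0.196, 0.001], [-0.196, -0.981, 0.0], [0.001, -0.0, -1.0]]
ft_force: [-2.6, 0.3, 4.6]
grip_width: 0.0372
gripper_force: 42.1
```

Request:
{"op": "move_arm", "data": {"jaw": [3,3,3], "dp": [[0,0,0.06],[0,0,0],[0,0,0]], "turn": [[0,0,0],[0,0,0],[0,0,0]]}}

```text
time_s: 25.82
position: [0.5461, 0.1512, 0.0221]
tool_rot: [[0.981, -0.196, 0.001], [-0.196, -0.981, -0.0], [0.001, -0.0, -1.0]]
ft_force: [-5.0, 0.2, 10.0]
grip_width: 0.0372
gripper_force: 43.0
```

Touching down (10 N). I'll release, lift and back off to the right for a clear top view.

Request:
{"op": "move_arm", "data": {"jaw": [5.6,5.6,5.6,5.6,5.6,5.6,5.6,5.6,5.6,5.6,5.6], "dp": [[0,0,0],[0,0,0],[0,0,0],[0,0,0],[0,0,-0.5],[0,0,-1.5],[0,0,-2],[0,0,-3],[0,0,-3],[0,0,-3],[0,0,-2]], "turn": [[0,0,0],[0,0,0],[0,0,0],[0,0,0],[0,0,0],[0,0,0],[0,0,0],[0,0,0],[0,0,0],[0,0,0],[0,0,0]]}}

```text
time_s: 26.73
position: [0.5465, 0.1512, 0.1744]
tool_rot: [[0.981, -0.196, 0.004], [-0.196, -0.981, 0.0], [0.003, -0.001, -1.0]]
ft_force: [0.6, -0.4, -0.6]
grip_width: 0.0562
gripper_force: 0.0
```

Request:
{"op": "move_arm", "data": {"jaw": [5.6,5.6,5.6,5.6,5.6,5.6,5.6,5.6,5.6,5.6,5.6,5.6], "dp": [[0,1.5,0],[0,2.8,0],[0,2.8,0],[0,2.8,0],[0,2.8,0],[0,2.8,0],[0,2.8,0],[0,2.8,0],[0,2.8,0],[0,1.5,0],[0,0,0],[0,0,0]], "turn": [[0,0,0],[0,0,0],[0,0,0],[0,0,0],[0,0,0],[0,0,0],[0,0,0],[0,0,0],[0,0,0],[0,0,0],[0,0,0],[0,0,0]]}}

```text
time_s: 27.73
position: [0.4961, -0.0982, 0.1712]
tool_rot: [[0.98, -0.197, 0.0], [-0.197, -0.98, 0.0], [0.0, -0.0, -1.0]]
ft_force: [0.6, 0.5, -0.1]
grip_width: 0.0561
gripper_force: 0.0
```

Run:
```python
from m import rect
from h import *
im,d=cams.get_image("top"); W=world("top",d)
cv2.imwrite("pics/end.png",cv2.resize(im[90:310,90:430,::-1],None,fx=2.3,fy=2.3,interpolation=cv2.INTER_CUBIC))
m=((W[...,2]>.040)&(W[...,2]<.056)).astype(np.uint8); m[:,215:]=0
k,l,s,c=cv2.connectedComponentsWithStats(m)
R=np.radians(-11.1);X=np.array([np.cos(R),np.sin(R)]);Y=np.array([-X[1],X[0]])
for i in range(1,k):
    if s[i,4]>150:
        P=W[l==i]; q=rect(P[:,:2]); e=q[0]-[560.8,230.6]
        print(q,"z",np.median(P[:,2]).round(4),P[:,2].std().round(4),"in tray",(e@X).round(1),(e@Y).round(1))
```

```text
short 414 (array([437.9, -96.3]), array([59.7, 38.2]), -27.5) mean [438.  -96.1  38.8] zmed 38.8
middle 563 (array([ 613.5, -214.6]), array([86. , 39.1]), -6.5) mean [ 612.9 -213.8   38.6] zmed 38.8
long 719 (array([610.7, -93.2]), array([109.8,  38.5]), 28.6) mean [610.  -92.8  38.9] zmed 39.0
triA 559 (array([ 430.6, -225.5]), array([85. , 39.7]), -21.9) mean [ 431.2 -223.6   28.2] zmed 28.1
triB 704 (array([ 440.6, -363. ]), array([109.9,  39.5]), -8.2) mean [ 441.  -358.6   28.4] zmed 28.4
pur 772 (array([398.9,  24.8]), array([109.7,  38.1]), -70.1) mean [399.1  25.   38.8] zmed 39.0
bowl 538 (array([ 602.6, -365.5]), array([74.1, 73.4]), -44.2) mean [ 604.3 -372.3   26.3] zmed 25.9
jar 633 (array([ 761.4, -108.6]), array([58.2, 57.5]), 29.7) mean [ 757.  -106.9   70.4] zmed 81.7
bay short 231 (array([575.6, 306.5]), array([74.7, 32.9]), -6.0) zmed 11.0
bay middle 334 (array([558.6, 228.4]), array([96.3, 35.7]), -11.6) zmed 11.1
bay long 196217 (array([890.9, -27.7]), array([2321. , 1452.5]), -88.7) zmed 0.8
tray (array([560.8, 230.6]), array([256.2, 154.5]), 78.9)
(array([576.1, 307.7]), array([59.9, 38.5]), -10.7) z 0.0489 0.0022 in tray 0.2 78.6
(array([560.8, 229.7]), array([84.8, 39.1]), -11.1) z 0.0489 0.0022 in tray 0.2 -0.9
(array([547.1, 150.1]), array([110. ,  38.8]), -11.3) z 0.049 0.002 in tray 2.1 -81.6
```

View pics/end.png

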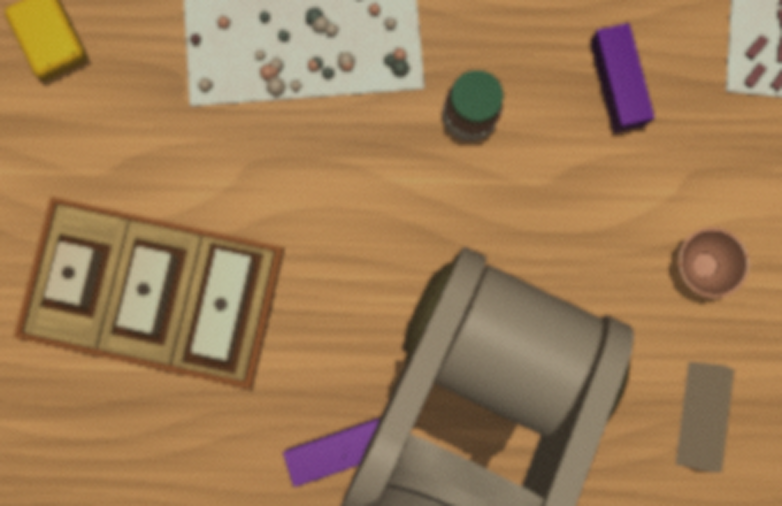

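All three posts, at (68,272), (143,290) and (220,303), lie in their recesses. They are centred within about 2 mm, their tops are at 49 mm, and the bystanders in view have not moved.

```bash
python3 -c "
from rig import ticket
print(ticket.close_job())"
```

```text
the job is handed in; nothing more can be done
None
```

The short, middle and long square posts each lie flat in their own recess, set down gently and centred within about 2 mm; nothing else was moved, and the job was handed in at about 28 s.

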